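# Seat the keyed collar on the spindle and hold it home

## Task

Pick up the knurled steel collar from the plywood block, put it over the upright spindle of the green bench fixture and turn it until its hidden keyways drop over the cross pin. Then push it fully home against the sprung brass seat and finish while still holding it down there with the gripper, so that a colleague can fit the retaining clip; do not let go at the end. Leave everything else on the bench where it is.

Things in the scene. Friction and masses are not known exactly. Their poses are not given: they have to be found in the camera images.
- collar_center (a point): Centre of the loose knurled steel collar, on its axis half-way up; z is the axis, up. 50 mm diameter (52 over the knurl), 44 mm tall, about 0.25 kg, 18.4 mm bore right through; it starts upright on the block. Its underside has two opposite keyways, hidden from above and unmarked: 10 mm wide, 26 mm deep, reaching 16 mm from the axis.
- shoulder (a point): Centre of the top face of the dark pedestal (46 mm diameter, 70 mm above the bench) of the fixed green bench fixture (base plate 120 x 120 x 16 mm), on the spindle axis. The steel spindle, 16 mm diameter, stands up 54 mm from here, its last 7 mm tapering to 9 mm. The collar is home when its underside meets this shoulder (collar centre 22 mm above this point).
- pin (a point): Centre of the brass cross pin through the spindle, 5 mm thick, 30 mm long; its top is 20 mm above the shoulder. It is level but points in a varying direction, unrelated to the axes given here. A collar not lined up rests on it (collar centre 42 mm above the shoulder); it lines up every half turn, with about 9 degrees of play either way, and can then go down 12 mm to the seat.
- seat (a joint): Travel of the sprung brass seat, a 40 mm disc round the spindle: 0 m when up (its top 8 mm above the shoulder), growing as pressed, 0.008 m with the collar home. The spring pushes back with about 5 N at 0 and 8 N at home (the collar's weight of 2.5 N helps) and lifts the collar when it is let go.
- spindle_tip (a point): Top end of the spindle, on its axis, 124 mm above the bench.
- block: Plywood block, 100 x 100 x 20 mm, fixed to the bench, on which the collar starts near the middle; origin at the centre of its underside.
- bush: Bystander: plain smooth brass bush, 36 mm diameter, 26 mm tall, standing on the bench; origin at the centre of its underside. Not to be moved.
- padlock: Bystander: brass padlock standing upright, 44 mm wide along its y, 24 mm thick, 62 mm tall with its shackle; origin at the centre of its underside. Not to be moved.
- jar: Bystander: glass jar with a black lid, 56 mm diameter, 75 mm tall; origin at the centre of its underside. Not to be moved.
- hammer: Bystander: hammer lying on the bench, handle along its x; origin at its underside. Not to be moved.
- screwdriver: Bystander: screwdriver with red handle lying on the bench along its x; origin at its underside. Not to be moved.
- handbrush: Bystander: hand brush lying on the bench along its x; origin at its underside. Not to be moved.
- collar: The same collar; origin at the centre of its underside.
There are look-alikes about, which are no part of the job. Several things look just like the part that bears shoulder: the one meant starts nearest to the robot's base. What is shaped like the collar but pink is not meant.

How it is judged:
On the way, in this order (a step that is already met when the one before it is completed fails the run):
1. the collar is threaded upright over the spindle (horizontal distance between collar_center and shoulder below 0.005 m and z of collar_center in the frame of shoulder below 0.068 m and angle between collar_center's own z axis and vertical below 0.2 rad).
2. its keyways have dropped over the cross pin (horizontal distance between collar_center and shoulder below 0.005 m and z of collar_center in the frame of shoulder below 0.036 m), for 0.1 s.
At the end, for the whole second after the job is handed in: The collar sits upright on the spindle (centre within 4 mm of the axis, tilt under 7 degrees), keyed over the pin and pushed within 2.5 mm of the shoulder with the sprung seat pressed at least 5.5 mm, at rest, with the gripper's fingers still bearing on it (over 2 N) through the last second (horizontal distance between collar_center and shoulder below 0.004 m and angle between collar_center's own z axis and vertical below 0.12 rad and z of collar_center in the frame of shoulder below 0.0245 m and value of joint seat above 0.0055 m and contact force between the fingers and collar above 2 N and linear speed of collar below 0.02 m/s); the arm keeps its last pose, push and grip.
It fails at once if a bystander is moved more than 20 mm (distance of any of bush, padlock, jar, hammer, screwdriver, handbrush from where it was at the start of the episode above 0.02 m).
It also fails if it takes over 64 s, if anything falls off the work surface, if the arm or the gripper's body presses on something with over 40 N, if the wrist force passes 120 N, or if a joint passes its speed limit or range.

## Robot

A 7-joint arm with a two-finger parallel gripper is mounted at the origin on the work surface. World frame = base frame: x ahead of the robot, y to its left, z up, the work surface at z = 0. Lengths are in m, angles in rad, forces in N, time in s.
With the tool pointing down it reaches from about 0.425 to 0.875 m from the base axis. Payload 4.7 kg.
Tool frame: the origin (TCP) lies midway between the tips of the shut fingers; the grasp point (between the pads) lies 19 mm behind it; z points along the fingers, y is the direction in which the jaws open and shut (so a half turn about z gives the same grasp; the last joint's range is limited). The gripper opens to 85 mm and grips with 20 to 120 N. Pads are 22 mm wide; open, the fingers measure 114 mm over their backs; the gripper's body (76 mm by 85 mm) begins 54 mm behind the grasp point. The pads swing forward as they close: fully open they stand 13 mm farther back than shut.
Start: joints at [1.271, 0.321, -0.07, 1.45, 0.023, 1.371, -0.057], TCP at [0.201, -0.618, 0.205] pointing down, gripper open.
Joint ranges: [-2.86, 2.86], [-0.3, 2.09], [-1.38, 1.24], [0.06, 2.45], [-1.56, 4.7], [0.09, 2.05], [-2.69, 2.69]. Speed limits (rad/s): [2.57, 2.57, 3.14, 3.14, 3.14, 3.14, 3.14].

## Interface

Orientations are given as [roll, pitch, yaw] about the fixed x, y, z axes, in that order (R = Rz(yaw) Ry(pitch) Rx(roll)).
In Python, from bench import env gives the robot as it stands.
- The arm moves only by the tool send_rows, never from a script. Its argument "rows" is a list of rows, each an object with "travel": the shift along the world's x, y, z in mm, a list of three; "spin": the turn about the world's z in degrees. In form: [{"travel": [tx, ty, tz], "spin": spin}, ...]. A call has 1 to 12 rows; each row is the pose to reach, as a shift and turn from the pose measured when the call began; what a row does not reach only later rows make up. A row lasts 1/10 s, in which the tool goes at most 50 mm and 8.59 degrees, less where a joint would pass 70% of its speed; a pose out of reach is approached as far as the arm can. A call with a gripper value outside its range is refused whole. "claw" is the opening, from 0 (shut) to 1 (fully open), set as the call begins (left out, the last holds). The fingers move at their own pace and stop on an object; "force" is the grip in N (left out, the last holds). Time passes only in rows, so rows that repeat a pose let the fingers close. It gives the time, the measured TCP pose, the force and the opening at its end, in the units of the state.
- env.get_obs(): the state, without advancing time (a new reading comes with each control period).
- env.grab_frame(name): name is "side" or "top"; returns a dict with "image" (480x640x3 uint8, blue, green, red), "intrinsics" (3x3 intrinsics, pixels), "pose" (4x4, takes a point from camera to world coordinates). Camera axes: x right, y down, z forward; pixel columns grow to the right and rows downward; lengths in m; the calibration is good to about 2 mm. A picture is of the moment at which its call begins. There is no depth.
- env.hand_in(): hands the job in, once; it reports no verdict.
The state is a dict: "time_s": time; "joints": joint angles; "qvel": joint speeds; "joint_efforts": joint torques, N m; "ee_pos": TCP position; "tcp_rot": TCP orientation; "wrist_force": force on the tool from outside, world axes, zero at the start; "wrist_torque": the same for the moment, N m; "finger_gap": finger opening in m.
Only numpy, scipy, OpenCV 4.12 (cv2) and the standard library are available. Lean on these libraries where they do the work, as an engineer would, in place of code of your own. Each camera call takes 0.05 s, during which the arm holds its last target.

## Working session

There is one attempt and no reset: what is moved stays moved. The work goes in short steps, Python scripts to look and compute and a tool call to move; the robot and the scene stay as the last step left them, time stands still between calls to the robot, and variables do not carry over. Pictures are saved under pics/ and viewed, and the job is handed in when it is done.

Besides the shell and the picture viewer there is one more tool, called after ">>>" as a command line: name --argument value ..., lists and objects as JSON in quotes. send_rows: Moves the arm, as the interface text tells. Its arguments: {"type":"object","properties":{"rows":{"type":"array","items":{"type":"object","properties":{"travel":{"type":"array","items":{"type":"number"}},"spin":{"type":"number"}}}},"claw":{"type":"number"},"force":{"type":"number"}},"required":["rows"]}

```bash
ls; mkdir -p pics
python3 - <<'E'
from bench import env
import cv2,json,numpy as np
o=env.get_obs()
for k,v in o.items(): print(k,np.round(v,4))
for n in("side","top"):
    f=env.grab_frame(n); cv2.imwrite(f"pics/{n}0.png",f["image"]); print(n,np.round(f["intrinsics"],1).tolist(),np.round(f["pose"],4).tolist())
E
```

```text
pics
time_s 0.0
joints [ 1.2711  0.3218 -0.0701  1.4517  0.0226  1.3708 -0.0569]
qvel [ 0.0002  0.0011  0.0017  0.0013  0.001   0.0009 -0.0002]
joint_efforts [-2.00000e-04 -4.93581e+01 -3.82300e-01 -3.14325e+01  1.29000e-02
  1.15000e-02 -0.00000e+00]
ee_pos [ 0.2005 -0.6177  0.2043]
tcp_rot [-3.1397e+00  1.0000e-04  3.1390e-01]
wrist_force [-0.0911  0.467  -0.2495]
wrist_torque [ 0.0105 -0.0043 -0.0362]
finger_gap 0.0852
side [[570.6, 0.0, 320.8], [0.0, 570.6, 236.7], [0.0, 0.0, 1.0]] [[-0.7622, -0.3541, 0.542, -0.2308], [-0.6472, 0.4352, -0.6259, 0.7941], [-0.0142, -0.8278, -0.5609, 0.9117], [0.0, 0.0, 0.0, 1.0]]
top [[484.4, 0.0, 311.4], [0.0, 484.4, 240.3], [0.0, 0.0, 1.0]] [[-0.0009, -0.991, 0.134, 0.3241], [-0.9999, -0.0005, -0.0109, -0.1194], [0.0109, -0.134, -0.9909, 1.6075], [0.0, 0.0, 0.0, 1.0]]
```

View pics/top0.png

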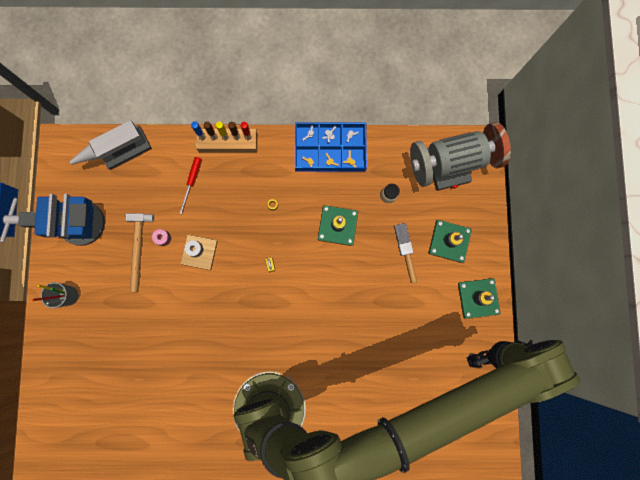

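View pics/side0.png

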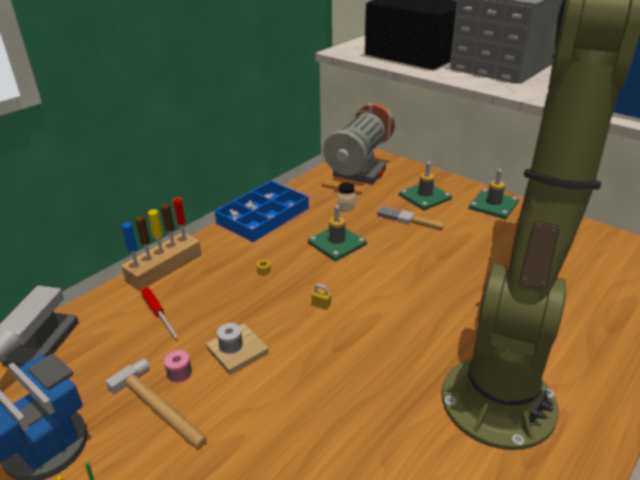

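The top view shows three green fixtures at about (338,225), (452,240) and (480,298). The robot base is at (270,400). The grey collar on the block is at (193,248), with the pink decoy at (160,237). The side view shows the collar at (230,335) and the nearest fixture at (337,240). Next I'll enlarge these areas and measure them.

```bash
cat > h.py <<'E'
import numpy as np, cv2
def ray(f,u,v):
    K=f["intrinsics"];T=f["pose"]
    d=T[:3,:3]@np.linalg.solve(K,[u,v,1]); return T[:3,3],d
def plane(f,u,v,z):
    o,d=ray(f,u,v); return o+d*(z-o[2])/d[2]
def proj(f,p):
    T=f["pose"];q=f["intrinsics"]@(T[:3,:3].T@(np.array(p)-T[:3,3])); return q[:2]/q[2]
def tri(f,a,g,b):
    o1,d1=ray(f,*a);o2,d2=ray(g,*b)
    s=np.linalg.lstsq(np.c_[d1,-d2],o2-o1,rcond=None)[0]
    p,q=o1+d1*s[0],o2+d2*s[1]; return (p+q)/2,np.linalg.norm(p-q)
def crop(f,x,y,w,h,s,name):
    cv2.imwrite(name,cv2.resize(f["image"][y:y+h,x:x+w],None,fx=s,fy=s,interpolation=cv2.INTER_CUBIC))
E
python3 - <<'E'
from bench import env
from h import *
t=env.grab_frame("top");s=env.grab_frame("side")
for u,v in((338,225),(452,240),(480,298)):
    p=plane(t,u,v,.016);print(p.round(3),np.hypot(p[0],p[1]).round(3))
im=lambda f,x,y,w,h:cv2.resize(f["image"][y:y+h,x:x+w],(400,300),interpolation=cv2.INTER_CUBIC)
a=np.vstack([np.hstack([im(t,173,228,48,36),im(t,314,204,48,36)]),np.hstack([im(s,190,310,80,60),im(s,297,200,80,60)])])
cv2.imwrite("pics/z0.png",a)
E
```

```text
[ 0.591 -0.226  0.016] 0.632
[ 0.541 -0.605  0.016] 0.811
[ 0.349 -0.689  0.016] 0.772
```

View pics/z0.png

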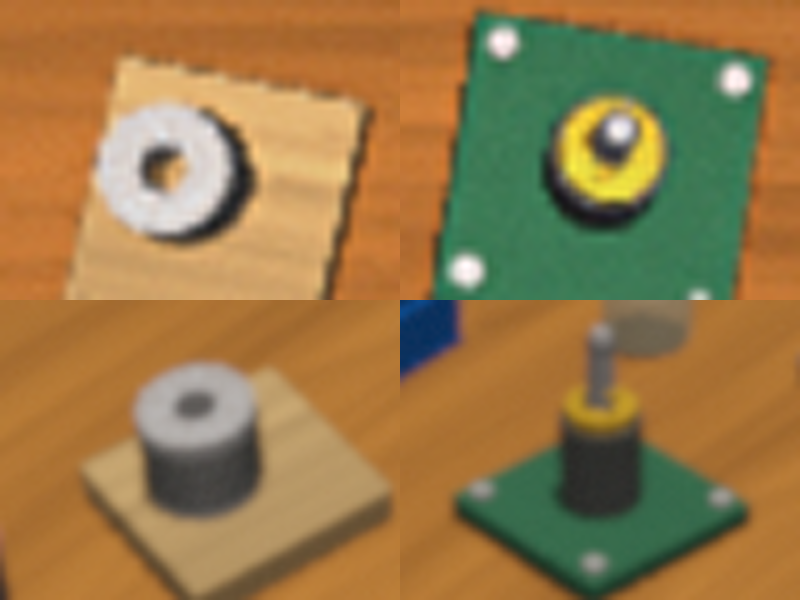

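Fixture 1 is clearly nearest at 0.632 m; the others are at 0.81 and 0.77 m. The crops show the collar top ring, the yellow seat disc and the spindle tip clearly. The pin can't be made out against the brass. Next I'll fit the collar top and seat discs.

```bash
cat > m.py <<'E'
from h import *
def blob(f,win,cond,off=.5):
    x,y,w,h=win; im=f["image"][y:y+h,x:x+w]
    S=8; im=cv2.resize(im,None,fx=S,fy=S,interpolation=cv2.INTER_CUBIC)
    hsv=cv2.cvtColor(im,cv2.COLOR_BGR2HSV)
    m=cv2.inRange(hsv,np.array(cond[0]),np.array(cond[1]))
    c=max(cv2.findContours(m,cv2.RETR_EXTERNAL,cv2.CHAIN_APPROX_NONE)[0],key=cv2.contourArea)
    e=cv2.fitEllipse(cv2.convexHull(c))
    # resize: src=(dst+.5)/S-.5
    return ((e[0][0]+.5)/S-.5+x,(e[0][1]+.5)/S-.5+y),(e[1][0]/S,e[1][1]/S),m
E
python3 - <<'E'
from bench import env
from m import *
t=env.grab_frame("top");s=env.grab_frame("side")
np.save("pics/t.npy",t["image"])
ct,ax,m1=blob(t,(178,234,30,26),([0,0,150],[180,45,255])); print("collar top",ct,ax,plane(t,*ct,.064))
cs,ax,m2=blob(s,(205,315,50,60),([0,0,115],[180,60,255])); print("collar side",cs,ax,plane(s,*cs,.064), tri(t,ct,s,cs))
st,ax,m3=blob(t,(328,210,22,22),([22,150,120],[35,255,255])); print("seat top",st,ax,plane(t,*st,.078))
ss,ax,m4=blob(s,(322,225,32,25),([20,140,100],[35,255,255])); print("seat side",ss,ax,plane(s,*ss,.078),tri(t,st,s,ss))
cv2.imwrite("pics/m.png",np.hstack([cv2.resize(m,(200,200)) for m in(m1,m2,m3,m4)]))
# block, fixture squares
def sq(f,win,lo,hi,z):
    x,y,w,h=win;hs=cv2.cvtColor(f["image"][y:y+h,x:x+w],cv2.COLOR_BGR2HSV);m=cv2.inRange(hs,np.array(lo),np.array(hi))
    c=max(cv2.findContours(m,0,1)[0],key=cv2.contourArea);r=cv2.minAreaRect(c);
    print("sq",[plane(f,a+x,b+y,z)[:2].round(4).tolist() for a,b in cv2.boxPoints(r)],plane(f,r[0][0]+x,r[0][1]+y,z).round(4))
sq(t,(310,195,60,60),[50,80,40],[90,255,200],.016)
for z in(.078,.124):
    pass
E
```

```text
collar top (192.19604015350342, 247.80222034454346) (15.259819030761719, 15.935162544250488) [0.50833009 0.24501462 0.064     ]
collar side (228.69433784484863, 331.3090515136719) (17.083810806274414, 24.536731719970703) [0.50773369 0.24684657 0.064     ] (array([0.50879589, 0.24563896, 0.06239332]), np.float64(0.0007140414369675126))
seat top (338.8375425338745, 221.6178913116455) (12.291964530944824, 12.385807037353516) [ 0.59134341 -0.22437515  0.078     ]
seat side (336.556095123291, 224.74944120645523) (2.830650806427002, 9.751060485839844) [ 0.57889954 -0.2064812   0.078     ] (array([ 0.5941486 , -0.22542197,  0.06224131]), np.float64(0.00012399387546396706))
sq [[0.542, -0.1574], [0.6579, -0.1754], [0.6398, -0.2916], [0.5242, -0.2725]] [ 0.5907 -0.2242  0.016 ]
```

View pics/m.png

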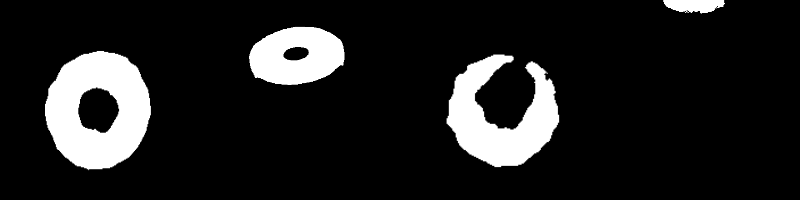

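The collar and top-view seat masks are sound. The side seat window was cut off, so I'll repeat it.

Run:
```python
from bench import env
from m import *
t=env.grab_frame("top");s=env.grab_frame("side")
st,_,_=blob(t,(328,210,22,22),([22,150,120],[35,255,255]))
ss,ax,m4=blob(s,(325,210,25,24),([18,120,90],[36,255,255])); print("seat side",ss,ax,plane(s,*ss,.078),tri(t,st,s,ss))
tip,ax,_=blob(t,(333,212,12,14),([0,0,170],[180,60,255])); print("tip",tip,ax,plane(t,*tip,.122))
ts,ax,_=blob(s,(330,203,14,10),([0,0,125],[180,80,255])); print("tip side",ts,ax,plane(s,*ts,.124),tri(t,tip,s,ts))
x,y,w,h=170,225,55,50
hs=cv2.cvtColor(t["image"][y:y+h,x:x+w],cv2.COLOR_BGR2HSV)
print(proj(s,[.5915,-.2245,.124]),proj(s,[.5915,-.2245,.078]))
cv2.imwrite("pics/z1.png",np.hstack([cv2.resize(i["image"][b:b+24,a:a+24],(400,400),interpolation=cv2.INTER_CUBIC) for i,a,b in((t,327,209),(s,325,201))]))
```

```text
seat side (336.72132682800293, 220.9298963546753) (11.451282501220703, 15.979126930236816) [ 0.59055511 -0.221572    0.078     ] (array([ 0.59214987, -0.22424919,  0.07596673]), np.float64(0.0008936118761126582))
tip (339.9374966621399, 218.835346698761) (3.0226547718048096, 3.2073974609375) [ 0.59245214 -0.22485884  0.122     ]
tip side (336.7939701080322, 206.23553895950317) (3.3799326419830322, 5.353282451629639) [ 0.5909677 -0.222287   0.124    ] (array([ 0.59261582, -0.22470709,  0.12220647]), np.float64(0.000483759668263591))
[337.16054261 205.83806406] [337.12955651 220.36174455]
```

View pics/z1.png

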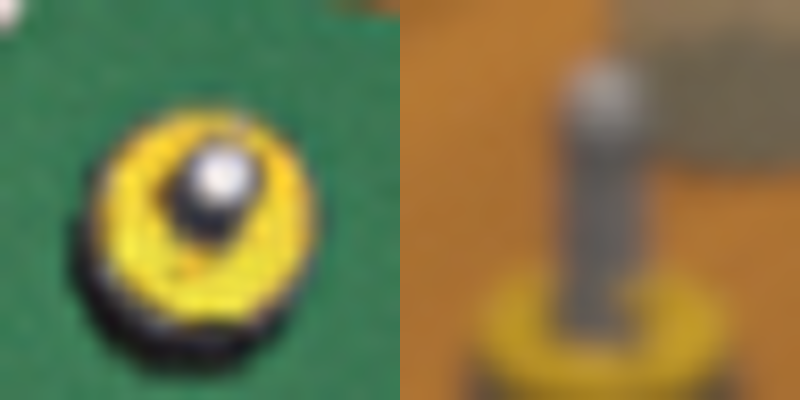

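Measured positions:

| Thing | x, y (m) | How it was checked |
|---|---|---|
| Spindle axis | (0.592, -0.2245) | Seat, tip and base-plate centre agree to about 1.5 mm; heights 76 and 122 mm against the nominal 78 and 124 mm |
| Collar | (0.5085, 0.2452) | Top height 62 mm against 64 mm |

I'll head for the collar on an arc and turn the jaws along world x, away from the pink decoy.

>>> send_rows --rows '[{"travel": [50,0,0],"spin": 8},{"travel": [90,30,0],"spin": 16},{"travel": [130,60,0],"spin": 24},{"travel": [165,95,0],"spin": 32},{"travel": [195,135,0],"spin": 40},{"travel": [225,175,0],"spin": 48},{"travel": [250,218,0],"spin": 56},{"travel": [270,263,0],"spin": 64},{"travel": [285,310,0],"spin": 72},{"travel": [295,358,0],"spin": 72},{"travel": [300,406,0],"spin": 72},{"travel": [303,454,0],"spin": 72}]' --claw 1 --force 80

```text
time_s: 1.6
ee_pos: [0.5038, -0.1621, 0.2054]
tcp_rot: [3.141, 0.0, 1.571]
wrist_force: [0.0, 0.2, -0.2]
finger_gap: 0.0855
```

>>> send_rows --rows '[{"travel": [1,48,0],"spin": 0},{"travel": [1,96,0],"spin": 0},{"travel": [2,144,0],"spin": 0},{"travel": [2,192,0],"spin": 0},{"travel": [3,240,0],"spin": 0},{"travel": [3,288,0],"spin": 0},{"travel": [4,336,0],"spin": 0},{"travel": [5,380,-10],"spin": 0},{"travel": [5,407,-40],"spin": 0},{"travel": [5,407,-80],"spin": 0},{"travel": [5,407,-80],"spin": 0}]'

```text
time_s: 2.7
ee_pos: [0.505, 0.2439, 0.1207]
tcp_rot: [-3.133, 0.003, 1.573]
wrist_force: [-0.0, -1.2, -0.6]
finger_gap: 0.0856
```

Run:
```python
from bench import env
from m import *
print(env.get_obs()["ee_pos"],env.get_obs()["tcp_rot"])
t=env.grab_frame("top");s=env.grab_frame("side")
cv2.imwrite("pics/z2.png",np.hstack([cv2.resize(i["image"][b:b+90,a:a+90],(400,400),interpolation=cv2.INTER_CUBIC) for i,a,b in((t,150,200),(s,190,280))]))
```

```text
[0.5050451  0.24387925 0.12070144] [-3.13307574  0.00336461  1.57323323]
```

View pics/z2.png

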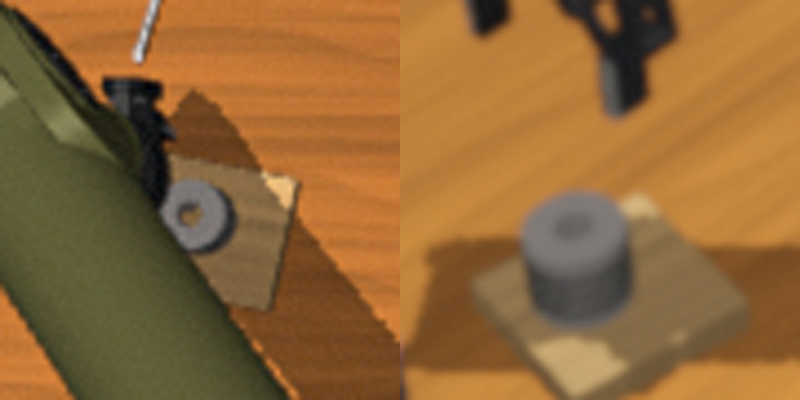

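The side view shows the open fingers above the collar, one on each side, with the collar undisturbed at about (230,335). The screwdriver tip is more than 100 mm away in x. Going down and gripping.

>>> send_rows --rows '[{"travel": [3.5,1.3,-20],"spin": 0},{"travel": [3.5,1.3,-50],"spin": 0},{"travel": [3.5,1.3,-80],"spin": 0},{"travel": [3.5,1.3,-94],"spin": 0},{"travel": [3.5,1.3,-94],"spin": 0},{"travel": [3.5,1.3,-94],"spin": 0}]'

```text
time_s: 3.4
ee_pos: [0.5138, 0.2458, 0.0336]
tcp_rot: [3.14, -0.0, 1.569]
wrist_force: [0.7, 0.3, -0.7]
finger_gap: 0.0853
```

>>> send_rows --rows '[{"travel": [0,0,0],"spin": 0},{"travel": [0,0,0],"spin": 0},{"travel": [0,0,0],"spin": 0},{"travel": [0,0,0],"spin": 0},{"travel": [0,0,0],"spin": 0},{"travel": [0,0,0],"spin": 0},{"travel": [0,0,0],"spin": 0},{"travel": [0,0,0],"spin": 0}]' --claw 0 --force 80

```text
time_s: 4.2
ee_pos: [0.5186, 0.2482, 0.0381]
tcp_rot: [3.13, -0.004, 1.569]
wrist_force: [1.8, 0.6, 13.2]
finger_gap: 0.0
```

The fingers shut completely, with a gap of 0 and 13 N upward, so the collar wasn't gripped. Looking again.

Run:
```python
from bench import env
from m import *
o=env.get_obs();print(o["ee_pos"],o["tcp_rot"],o["finger_gap"],o["wrist_force"],o["joints"].round(3) if hasattr(o["joints"],'round') else o["joints"])
t=env.grab_frame("top");s=env.grab_frame("side")
print(proj(s,o["ee_pos"]),proj(t,o["ee_pos"]))
cv2.imwrite("pics/z3.png",np.hstack([cv2.resize(i["image"][b:b+100,a:a+100],(400,400),interpolation=cv2.INTER_CUBIC) for i,a,b in((t,150,200),(s,180,260))]))
```

```text
[0.51856711 0.24818152 0.03807778] [ 3.12982816 -0.00392216  1.56917873] 3.036553237455741e-05 [ 1.80908181  0.60581096 13.16203917] [ 0.194  0.416 -0.821  1.815  0.351  1.05  -0.761]
[226.11669427 338.20373392] [193.17542895 245.62418168]
```

View pics/z3.png

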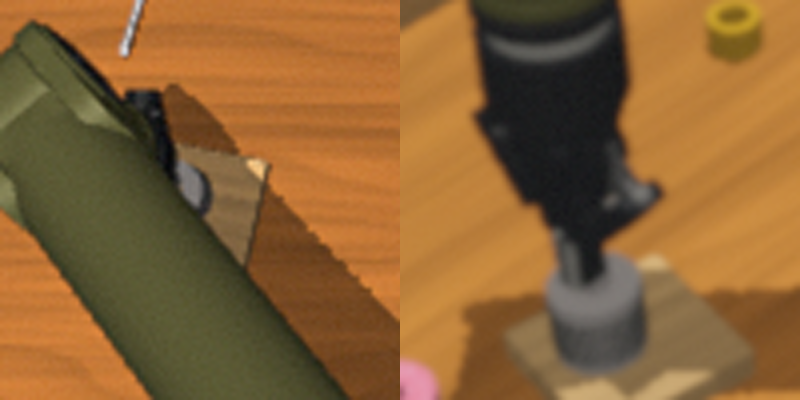

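Run:
```python
from bench import env
from m import *
s=env.grab_frame("side")
for z in(.038,.05,.064,.08): print(z,plane(s,226,331,z))
for dx in(-.05,-.043,.043,.05): print(dx,[proj(s,[.505+dx,.2439,z]).round(1) for z in(.121,.134,.16)])
for i in range(4):
    o=env.get_obs();print(o["time_s"],o["ee_pos"],o["wrist_force"]); env.grab_frame("top")
crop(s,190,270,80,80,8,"pics/z4.png")
```

```text
0.038 [0.53571392 0.23318808 0.038     ]
0.05 [0.52518566 0.24089167 0.05      ]
0.064 [0.51290269 0.2498792  0.064     ]
0.08 [0.498865   0.26015066 0.08      ]
-0.05 [array([244.3, 321.4]), array([243.8, 316.6]), array([242.6, 306.9])]
-0.043 [array([242. , 319.9]), array([241.4, 315.2]), array([240.2, 305.4])]
0.043 [array([214.1, 302.4]), array([213.4, 297.7]), array([211.9, 288.1])]
0.05 [array([211.9, 301. ]), array([211.2, 296.3]), array([209.7, 286.7])]
4.35 [0.51855404 0.24817705 0.03806709] [ 1.63152666 -0.67811234 13.92404576]
4.4 [0.51854686 0.24820784 0.03807497] [ 1.52202226 -0.53649564 13.95748627]
4.45 [0.5185496  0.24820137 0.03807099] [ 2.64303151  0.41689116 14.37978889]
4.5 [0.5185571  0.24819164 0.03808267] [ 2.86952393  0.67336984 13.96826441]
```

View pics/z4.png

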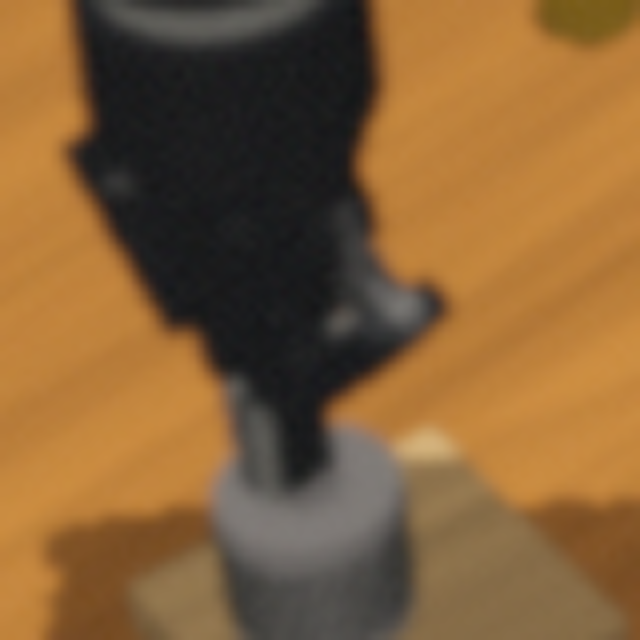

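The shut fingertips rest on top of the collar at z≈0.064 m, but the state reports z=0.038. That means the reported TCP is about 26 mm lower than the real one. I'll lift clear with the fingers shut and measure the offset properly.

>>> send_rows --rows '[{"travel": [0,0,20],"spin": 0},{"travel": [0,0,50],"spin": 0},{"travel": [0,0,60],"spin": 0},{"travel": [0,0,60],"spin": 0},{"travel": [0,0,60],"spin": 0},{"travel": [0,0,60],"spin": 0},{"travel": [0,0,60],"spin": 0},{"travel": [0,0,60],"spin": 0}]'

```text
time_s: 5.35
ee_pos: [0.5181, 0.248, 0.0972]
tcp_rot: [3.131, -0.004, 1.569]
wrist_force: [-0.3, 0.1, 0.3]
finger_gap: -0.0004
```

Run:
```python
from bench import env
from m import *
o=env.get_obs();print(o["ee_pos"],o["tcp_rot"],o["wrist_force"],np.round(o["joints"],4).tolist(),np.round(o["qvel"],3))
t=env.grab_frame("top");s=env.grab_frame("side")
for z in(0,.013,.026,.04): print(z,proj(s,np.array(o["ee_pos"])+[0,0,z]).round(1),proj(t,np.array(o["ee_pos"])+[0,0,z]).round(1))
cs,ax,m2=blob(s,(205,315,50,60),([0,0,80],[180,60,255])); print("collar side",cs,ax,plane(s,*cs,.064))
a=cv2.resize(s["image"][260:360,180:280],(500,500),interpolation=cv2.INTER_CUBIC)
b=cv2.resize(t["image"][210:270,160:220],(300,300),interpolation=cv2.INTER_CUBIC); b=cv2.copyMakeBorder(b,0,200,0,0,0)
cv2.imwrite("pics/z5.png",np.hstack([a,b]))
```

```text
[0.51807995 0.24797244 0.09722628] [ 3.13128563 -0.00361117  1.56929197] [-0.26780186  0.05352921  0.34515903] [0.2302, 0.3459, -0.8551, 1.7621, 0.2869, 1.1521, -0.7127] [ 0.002 -0.004 -0.004 -0.005 -0.001  0.004  0.003]
0 [223.3 317.9] [188.9 243.5]
0.013 [222.7 313.2] [187.9 242.9]
0.026 [222.  308.5] [186.9 242.4]
0.04 [221.2 303.4] [185.7 241.8]
collar side (229.07823371887207, 337.8810977935791) (26.287979125976562, 30.80544090270996) [0.49222391 0.25975076 0.064     ]
```

View pics/z5.png

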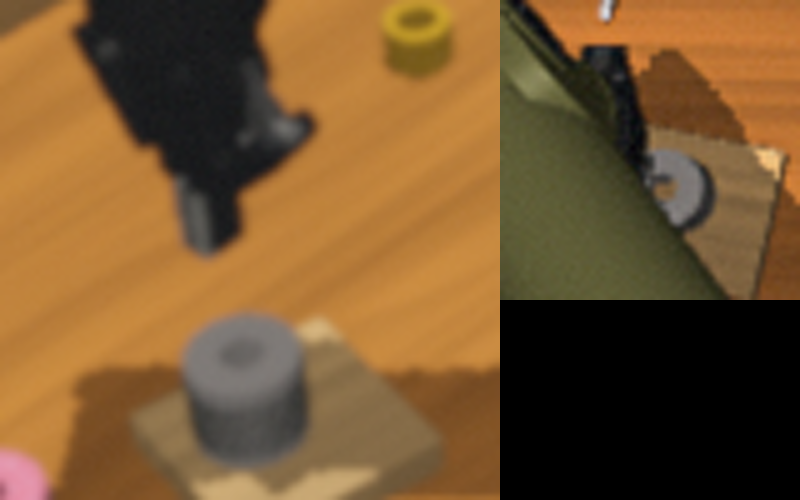

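With the fingers lifted, the shut tips end at side pixel (222,309). That matches the reported x, y with z +26 mm, which projects to (222.0,308.5). The offset is therefore +26 mm in z: real TCP z = reported z + 0.026. The collar is undisturbed. I'll open, re-centre and go down to reported z≈0.001.

>>> send_rows --rows '[{"travel": [-9.5,-2.5,0],"spin": 0},{"travel": [-9.5,-2.5,0],"spin": 0},{"travel": [-9.5,-2.5,0],"spin": 0},{"travel": [-9.5,-2.5,0],"spin": 0},{"travel": [-9.5,-2.5,0],"spin": 0},{"travel": [-9.5,-2.5,0],"spin": 0},{"travel": [-9.5,-2.5,-20],"spin": 0},{"travel": [-9.5,-2.5,-40],"spin": 0},{"travel": [-9.5,-2.5,-40],"spin": 0},{"travel": [-9.5,-2.5,-40],"spin": 0},{"travel": [-9.5,-2.5,-40],"spin": 0}]' --claw 1

```text
time_s: 6.55
ee_pos: [0.5095, 0.2462, 0.0587]
tcp_rot: [3.129, -0.005, 1.569]
wrist_force: [-0.3, 0.4, 0.5]
finger_gap: 0.0852
```

Run:
```python
from bench import env
from m import *
s=env.grab_frame("side")
o=env.get_obs();print(o["ee_pos"],o["finger_gap"],o["wrist_force"])
crop(s,190,270,80,80,7,"pics/z6.png")
```

```text
[0.50958111 0.24614918 0.05876975] 0.08534158648525049 [0.10084512 0.44695863 0.52580041]
```

View pics/z6.png

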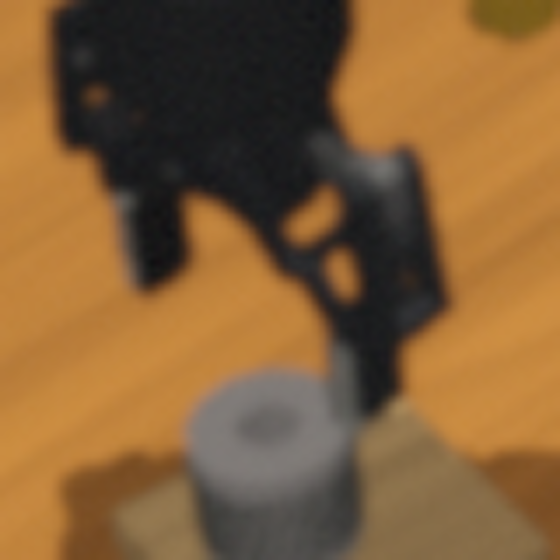

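The fingers straddle the collar: left tip at crop (155,285), right tip at (370,410), clear on both sides. Descending.

>>> send_rows --rows '[{"travel": [-1,-1,-15],"spin": 0},{"travel": [-1,-1,-35],"spin": 0},{"travel": [-1,-1,-50],"spin": 0},{"travel": [-1,-1,-57],"spin": 0},{"travel": [-1,-1,-57],"spin": 0},{"travel": [-1,-1,-57],"spin": 0},{"travel": [-1,-1,-57],"spin": 0}]'

```text
time_s: 7.3
ee_pos: [0.5092, 0.2456, 0.0025]
tcp_rot: [3.128, -0.005, 1.569]
wrist_force: [1.3, -0.4, -0.4]
finger_gap: 0.0854
```

>>> send_rows --rows '[{"travel": [0,0,0],"spin": 0},{"travel": [0,0,0],"spin": 0},{"travel": [0,0,0],"spin": 0},{"travel": [0,0,0],"spin": 0},{"travel": [0,0,0],"spin": 0},{"travel": [0,0,0],"spin": 0},{"travel": [0,0,0],"spin": 0},{"travel": [0,0,0],"spin": 0}]' --claw 0 --force 80

```text
time_s: 8.1
ee_pos: [0.5106, 0.246, 0.004]
tcp_rot: [3.125, -0.006, 1.569]
wrist_force: [0.4, -0.3, 5.6]
finger_gap: 0.0493
```

The gap is 49.3 mm, so the collar is gripped. Lifting.

>>> send_rows --rows '[{"travel": [0,0,15],"spin": 0},{"travel": [0,0,50],"spin": 0},{"travel": [0,0,100],"spin": 0},{"travel": [0,0,150],"spin": 0},{"travel": [0,0,160],"spin": 0},{"travel": [0,0,160],"spin": 0},{"travel": [0,0,160],"spin": 0},{"travel": [0,0,160],"spin": 0}]'

```text
time_s: 8.9
ee_pos: [0.5091, 0.2449, 0.1615]
tcp_rot: [3.129, -0.004, 1.569]
wrist_force: [-0.1, 0.7, -3.9]
finger_gap: 0.0489
```

Run:
```python
from bench import env
from m import *
s=env.grab_frame("side")
o=env.get_obs();print(o["ee_pos"],o["tcp_rot"],o["finger_gap"],o["wrist_force"])
crop(s,150,200,140,160,4,"pics/z7.png")
```

```text
[0.50918765 0.2450695  0.1616024 ] [ 3.12908864 -0.00433866  1.56912663] 0.048322177961149695 [ 1.05571429  0.4190942  -2.72760889]
```

View pics/z7.png

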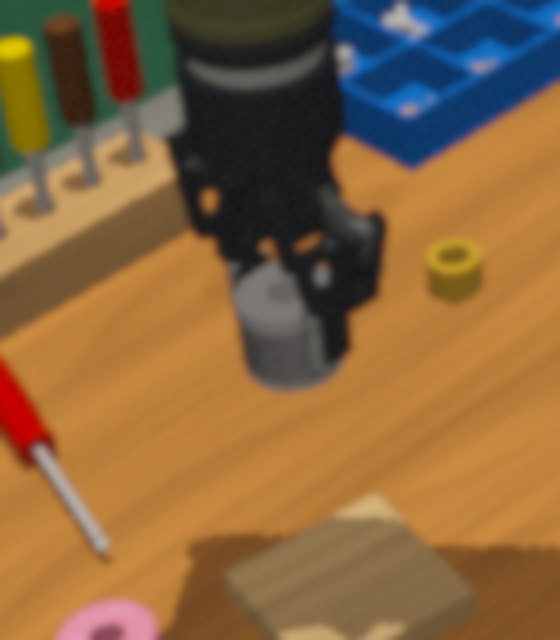

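The collar is held upright about 160 mm up, near side pixel (222,280), and nothing else has moved. Carrying it to the spindle while turning the jaws by -90°.

>>> send_rows --rows '[{"travel": [7,-40,0],"spin": -8},{"travel": [14,-80,0],"spin": -16},{"travel": [21,-120,0],"spin": -24},{"travel": [28,-160,0],"spin": -32},{"travel": [35,-200,0],"spin": -40},{"travel": [42,-240,0],"spin": -48},{"travel": [49,-280,0],"spin": -56},{"travel": [56,-320,0],"spin": -64},{"travel": [63,-360,0],"spin": -72},{"travel": [70,-400,0],"spin": -80},{"travel": [77,-440,0],"spin": -88},{"travel": [83,-469,0],"spin": -90}]'

```text
time_s: 10.15
ee_pos: [0.5909, -0.2273, 0.1592]
tcp_rot: [3.129, -0.001, -0.008]
wrist_force: [0.1, 0.6, -2.9]
finger_gap: 0.049
```

>>> send_rows --rows '[{"travel": [0,0,0],"spin": 0},{"travel": [0,0,0],"spin": 0},{"travel": [0,0,0],"spin": 0}]'

```text
time_s: 10.45
ee_pos: [0.5905, -0.2253, 0.1578]
tcp_rot: [3.131, 0.001, -0.006]
wrist_force: [0.3, -0.0, -3.0]
finger_gap: 0.049
```

Run:
```python
from bench import env
from m import *
t=env.grab_frame("top");s=env.grab_frame("side")
o=env.get_obs();print(o["ee_pos"],o["tcp_rot"],o["finger_gap"],o["wrist_force"],np.round(o["joints"],3))
a=cv2.resize(s["image"][140:260,285:405],(400,400),interpolation=cv2.INTER_CUBIC)
b=cv2.resize(t["image"][180:270,300:390],(400,400),interpolation=cv2.INTER_CUBIC)
cv2.imwrite("pics/z8.png",np.hstack([a,b]))
```

```text
[ 0.59105659 -0.22511801  0.15884139] [ 3.13011353e+00 -3.06746091e-04 -4.92535120e-03] 0.048900789710888036 [ 1.28463169  0.95275219 -2.07723717] [ 0.662  0.337 -0.432  1.552  0.157  1.282 -1.369]
```

View pics/z8.png

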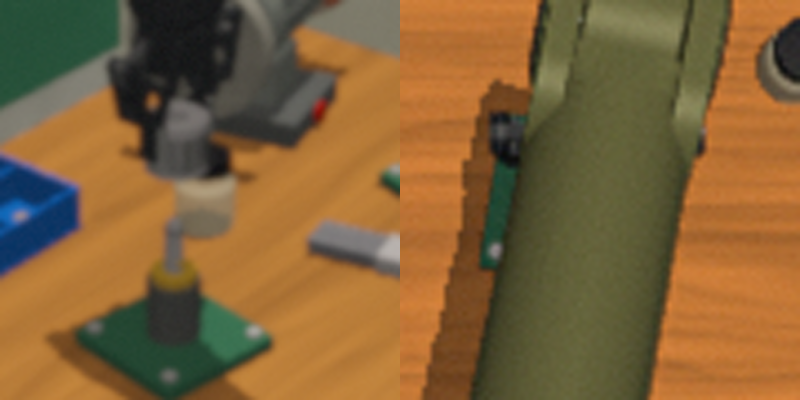

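The side view shows the collar held above the spindle, close to the same column, at about crop (180,140) over the tip at (175,225). The arm blocks the top view. Next I'll check the lateral alignment.

Run:
```python
from bench import env
from m import *
s=env.grab_frame("side")
for p in([.591,-.2251,.219],[.591,-.2251,.175],[.591,-.2251,.124]): print(proj(s,p).round(1))
crop(s,315,160,50,65,9,"pics/z9.png")
```

```text
[337.5 174.2]
[337.5 189.1]
[337.4 205.8]
```

View pics/z9.png

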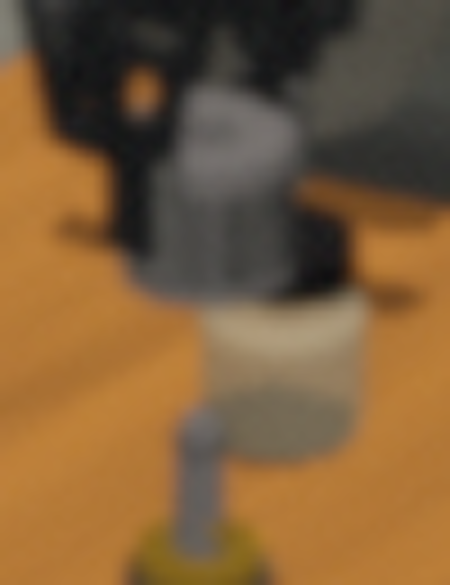

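Run:
```python
from bench import env
from m import *
s=env.grab_frame("side")
T=s["pose"];print("depth",(T[:3,:3].T@(np.array([.591,-.225,.19])-T[:3,3]))[2])
for r in (176,180,184,188,190,191,192): print(r,[tuple(int(c) for c in s["image"][r,x]) for x in range(326,352)])
for r in (208,212,216): print(r,[int(s["image"][r,x].max())-int(s["image"][r,x].min()) for x in range(328,346)])
```

```text
depth 1.487938499812602
176 [(25, 34, 49), (25, 27, 29), (25, 25, 25), (23, 23, 21), (26, 23, 25), (28, 25, 23), (29, 31, 29), (43, 44, 44), (67, 69, 71), (89, 91, 95), (101, 105, 109), (104, 106, 111), (105, 108, 112), (106, 108, 112), (106, 109, 113), (109, 112, 117), (111, 115, 119), (110, 113, 119), (110, 113, 117), (106, 109, 113), (100, 102, 106), (85, 88, 92), (69, 72, 74), (53, 57, 58), (48, 51, 51), (47, 51, 51)]
180 [(41, 92, 142), (32, 58, 90), (27, 33, 43), (23, 23, 24), (30, 28, 28), (40, 42, 42), (58, 62, 62), (73, 77, 77), (78, 82, 84), (85, 88, 91), (91, 94, 97), (94, 96, 100), (93, 96, 100), (93, 96, 99), (93, 96, 99), (91, 93, 96), (88, 90, 94), (86, 88, 91), (79, 81, 85), (70, 72, 75), (60, 64, 66), (52, 61, 72), (53, 68, 90), (44, 70, 101), (42, 70, 104), (39, 67, 99)]
184 [(37, 73, 115), (30, 48, 71), (28, 30, 38), (29, 28, 26), (26, 29, 26), (40, 42, 41), (61, 65, 65), (73, 76, 78), (74, 77, 78), (71, 74, 75), (71, 73, 74), (70, 72, 74), (69, 71, 73), (68, 71, 72), (62, 64, 66), (61, 64, 65), (62, 66, 66), (61, 65, 66), (60, 62, 63), (55, 56, 58), (47, 49, 50), 
[... 1134 characters left out ...]
3, 44), (26, 25, 27), (22, 19, 19), (23, 22, 24), (21, 24, 24)]
192 [(58, 123, 183), (57, 122, 182), (59, 121, 179), (65, 116, 170), (70, 108, 152), (76, 100, 133), (77, 93, 117), (80, 91, 107), (83, 91, 101), (84, 89, 97), (84, 88, 94), (82, 86, 92), (85, 90, 93), (84, 89, 93), (85, 89, 94), (85, 90, 94), (82, 87, 93), (77, 82, 88), (69, 73, 78), (60, 62, 67), (46, 51, 54), (35, 38, 44), (25, 30, 35), (29, 35, 40), (32, 40, 47), (41, 50, 57)]
208 [127, 127, 125, 124, 122, 105, 69, 29, 10, 6, 8, 14, 24, 32, 33, 34, 34, 33]
212 [124, 124, 123, 123, 121, 105, 68, 26, 9, 8, 18, 49, 88, 108, 111, 110, 111, 113]
216 [121, 123, 124, 125, 121, 101, 59, 23, 9, 9, 18, 50, 93, 117, 124, 127, 125, 126]
```

The profile puts the spindle centre at column 336.6. The collar centre is at about 338.0, roughly 3.5 mm too far right in the side image. I'll correct by +2.5 mm in x and +2 mm in y, and lower to just above the tip.

>>> send_rows --rows '[{"travel": [2.5,2,-20],"spin": 0},{"travel": [2.5,2,-36],"spin": 0},{"travel": [2.5,2,-40],"spin": 0},{"travel": [2.5,2,-40],"spin": 0},{"travel": [2.5,2,-40],"spin": 0},{"travel": [2.5,2,-40],"spin": 0}]'

```text
time_s: 11.25
ee_pos: [0.5942, -0.2241, 0.1203]
tcp_rot: [3.129, -0.002, -0.006]
wrist_force: [-0.2, -0.5, -3.1]
finger_gap: 0.0487
```

Run:
```python
from bench import env
from m import *
s=env.grab_frame("side")
o=env.get_obs();print(o["ee_pos"],o["tcp_rot"],o["wrist_force"])
crop(s,315,165,50,65,9,"pics/z10.png")
I=s["image"].astype(int)
for r in (198,200,202,204,206,208,210): print(r,I[r,324:352].max(1).tolist() if 0 else [int(I[r,x].max()-I[r,x].min()) for x in range(324,352)],[int(I[r,x].mean()) for x in range(340,352)])
```

```text
[ 0.59417481 -0.22406326  0.12025491] [ 3.12870653e+00 -2.30418453e-03 -5.78823541e-03] [-0.45652916  0.1768616  -3.4070692 ]
198 [115, 93, 54, 15, 3, 1, 2, 4, 5, 5, 5, 5, 4, 5, 3, 5, 5, 5, 3, 2, 6, 22, 38, 47, 49, 49, 49, 50] [66, 64, 60, 55, 55, 76, 111, 135, 144, 145, 143, 140]
200 [117, 106, 79, 41, 13, 2, 2, 6, 5, 5, 5, 5, 5, 3, 5, 4, 3, 5, 2, 2, 5, 22, 40, 48, 51, 51, 52, 54] [64, 64, 61, 55, 54, 71, 101, 119, 127, 128, 127, 125]
202 [120, 117, 104, 75, 37, 12, 6, 6, 5, 5, 4, 5, 3, 4, 4, 4, 5, 4, 3, 5, 10, 22, 38, 46, 48, 50, 51, 52] [66, 63, 61, 60, 68, 84, 103, 114, 119, 121, 122, 123]
204 [127, 129, 127, 113, 86, 56, 33, 20, 11, 8, 6, 6, 5, 5, 6, 6, 6, 7, 9, 12, 18, 25, 30, 34, 34, 36, 40, 41] [78, 77, 81, 84, 89, 95, 102, 103, 106, 106, 109, 110]
206 [133, 133, 134, 129, 127, 118, 105, 91, 77, 61, 39, 19, 10, 6, 8, 12, 16, 22, 25, 27, 30, 32, 32, 32, 32, 31, 32, 34] [95, 96, 97, 99, 101, 101, 102, 103, 103, 104, 103, 101]
208 [134, 132, 131, 129, 129, 126, 126, 122, 119, 99, 63, 27, 9, 8, 8, 14, 24, 30, 33, 33, 33, 33, 34, 33, 32, 32, 34, 36] [93, 98, 100, 100, 101, 101, 101, 102, 103, 102, 103, 101]
210 [129, 127, 128, 127, 127, 126, 126, 125, 121, 108, 70, 28, 9, 7, 10, 27, 48, 55, 48, 44, 43, 44, 43, 45, 49, 57, 66, 78] [93, 95, 97, 97, 99, 99, 100, 100, 102, 106, 108, 107]
```

View pics/z10.png

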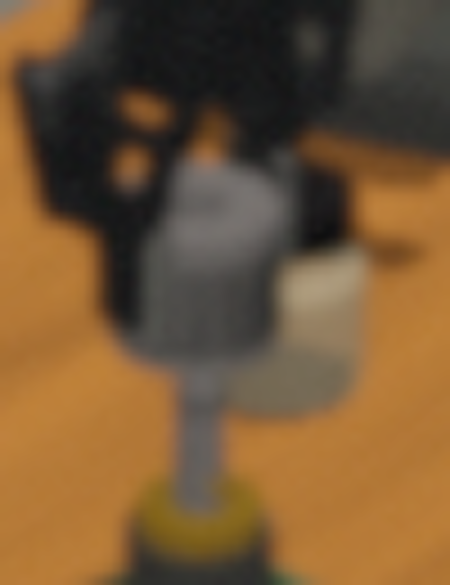

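The collar centre is now at column ≈336.0 and the spindle at 336.6, so I overshot by about 1.5 mm. I'll move back by (-1,-1) and thread on slowly, watching the force.

>>> send_rows --rows '[{"travel": [-1,-1,0],"spin": 0},{"travel": [-1,-1,-6],"spin": 0},{"travel": [-1,-1,-10],"spin": 0},{"travel": [-1,-1,-14],"spin": 0},{"travel": [-1,-1,-18],"spin": 0},{"travel": [-1,-1,-20],"spin": 0},{"travel": [-1,-1,-20],"spin": 0}]'

```text
time_s: 12.0
ee_pos: [0.5929, -0.2249, 0.0997]
tcp_rot: [3.129, -0.002, -0.006]
wrist_force: [0.2, 0.2, -3.0]
finger_gap: 0.0493
```

The collar's underside is about 8 mm below the tip with no side or axial force, so it is threaded. Continuing to just above the pin.

>>> send_rows --rows '[{"travel": [0,0,-5],"spin": 0},{"travel": [0,0,-10],"spin": 0},{"travel": [0,0,-15],"spin": 0},{"travel": [0,0,-20],"spin": 0},{"travel": [0,0,-21],"spin": 0},{"travel": [0,0,-21],"spin": 0},{"travel": [0,0,-21],"spin": 0}]'

```text
time_s: 12.7
ee_pos: [0.593, -0.225, 0.0788]
tcp_rot: [3.129, -0.002, -0.006]
wrist_force: [0.2, -0.3, -2.8]
finger_gap: 0.0487
```

>>> send_rows --rows '[{"travel": [0,0,-3],"spin": 0},{"travel": [0,0,-5],"spin": 0},{"travel": [0,0,-7],"spin": 0},{"travel": [0,0,-8],"spin": 0},{"travel": [0,0,-8],"spin": 0},{"travel": [0,0,-8],"spin": 0}]'

```text
time_s: 13.3
ee_pos: [0.5931, -0.225, 0.0708]
tcp_rot: [3.129, -0.002, -0.006]
wrist_force: [0.4, 0.1, -3.4]
finger_gap: 0.049
```

>>> send_rows --rows '[{"travel": [0,0,-2],"spin": 0},{"travel": [0,0,-4],"spin": 0},{"travel": [0,0,-6],"spin": 0},{"travel": [0,0,-6],"spin": 0},{"travel": [0,0,-6],"spin": 0}]'

```text
time_s: 13.8
ee_pos: [0.593, -0.2249, 0.0647]
tcp_rot: [3.129, -0.002, -0.006]
wrist_force: [1.0, -0.1, -2.4]
finger_gap: 0.0487
```

Run:
```python
from bench import env
from m import *
s=env.grab_frame("side")
crop(s,305,175,65,75,8,"pics/z11.png")
for z in(.07,.078,.0807,.09,.0807+.044,.124): print(z,proj(s,[.592,-.2245,z]).round(1))
```

```text
0.07 [337.  222.8]
0.078 [337.  220.3]
0.0807 [337.  219.5]
0.09 [337.  216.6]
0.12469999999999999 [337.  205.6]
0.124 [337.  205.8]
```

View pics/z11.png

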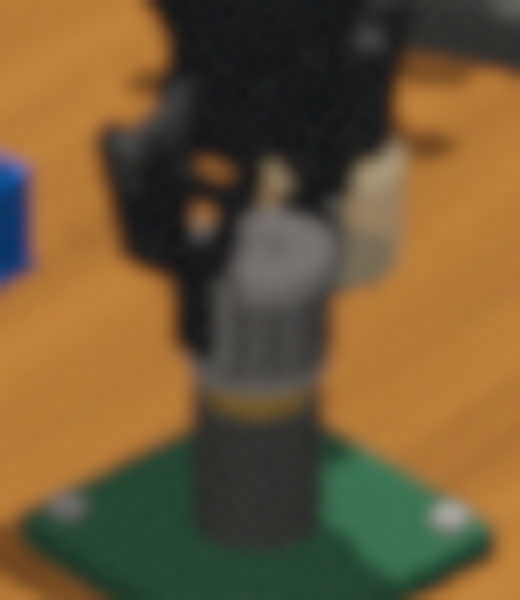

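The collar is on the spindle, with its underside about 1 px above the yellow seat rim (crop row 390, where a collar resting on the pin would show about 377). There is no contact force. That suggests the keyways happened to line up at the first try. Pressing on gently should show the seat spring.

>>> send_rows --rows '[{"travel": [0,0,-2],"spin": 0},{"travel": [0,0,-4],"spin": 0},{"travel": [0,0,-6],"spin": 0},{"travel": [0,0,-6],"spin": 0},{"travel": [0,0,-6],"spin": 0}]'

```text
time_s: 14.35
ee_pos: [0.5933, -0.225, 0.0594]
tcp_rot: [3.129, -0.002, -0.006]
wrist_force: [-2.0, 0.6, 2.4]
finger_gap: 0.049
```

>>> send_rows --rows '[{"travel": [0,0,-2],"spin": 0},{"travel": [0,0,-3],"spin": 0},{"travel": [0,0,-3],"spin": 0},{"travel": [0,0,-3],"spin": 0}]'

```text
time_s: 14.75
ee_pos: [0.5933, -0.2251, 0.0566]
tcp_rot: [3.129, -0.002, -0.006]
wrist_force: [-2.0, 0.9, 2.8]
finger_gap: 0.0488
```

>>> send_rows --rows '[{"travel": [0,0,-2],"spin": 0},{"travel": [0,0,-3],"spin": 0},{"travel": [0,0,-3],"spin": 0},{"travel": [0,0,-3],"spin": 0}]'

```text
time_s: 15.15
ee_pos: [0.5934, -0.2251, 0.054]
tcp_rot: [3.129, -0.002, -0.006]
wrist_force: [-3.8, 0.7, 6.2]
finger_gap: 0.0491
```

>>> send_rows --rows '[{"travel": [0,0,-2],"spin": 0},{"travel": [0,0,-3],"spin": 0},{"travel": [0,0,-3],"spin": 0},{"travel": [0,0,-3],"spin": 0},{"travel": [0,0,-3],"spin": 0}]'

```text
time_s: 15.65
ee_pos: [0.5934, -0.2251, 0.0539]
tcp_rot: [3.128, -0.002, -0.006]
wrist_force: [-9.1, 2.6, 19.0]
finger_gap: 0.0489
```

Run:
```python
from bench import env
from m import *
s=env.grab_frame("side")
o=env.get_obs();print(o["ee_pos"],o["wrist_force"],o["wrist_torque"])
crop(s,305,175,65,75,8,"pics/z12.png")
```

```text
[ 0.59337678 -0.22510936  0.05390751] [-8.70211295  2.75706203 19.02922418] [0.71690522 1.84179563 0.01280413]
```

View pics/z12.png

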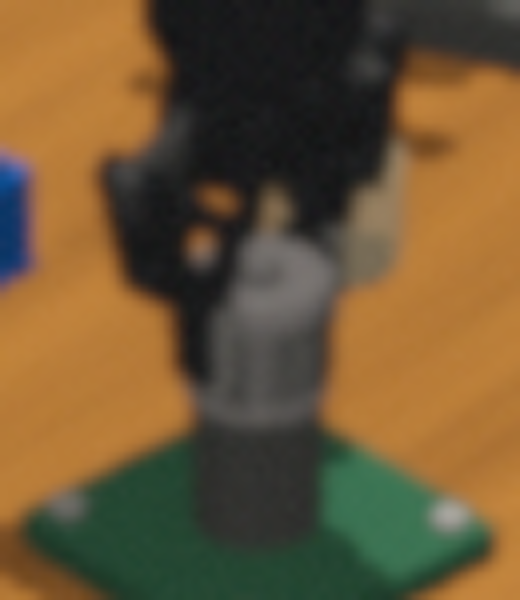

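The collar has stopped dead at reported z=0.0539, where home was predicted at 0.054, with 19 N of push-back. In the picture the yellow seat has gone, the collar sits flush on the dark pedestal (crop row ≈420), and the spindle tip stands proud of the top. Holding and handing in.

>>> send_rows --rows '[{"travel": [0,0,-3],"spin": 0},{"travel": [0,0,-3],"spin": 0},{"travel": [0,0,-3],"spin": 0}]'

```text
time_s: 16.0
ee_pos: [0.5934, -0.2251, 0.0539]
tcp_rot: [3.127, -0.002, -0.006]
wrist_force: [-9.0, 2.9, 19.2]
finger_gap: 0.0489
```

Run:
```python
from bench import env
o=env.get_obs();print(o["time_s"],o["ee_pos"],o["wrist_force"],o["finger_gap"],o["qvel"])
t=env.grab_frame("top")["image"]
import cv2;cv2.imwrite("pics/end.png",t)
print(env.hand_in())
```

```text
16.0 [ 0.59341456 -0.22511302  0.05389633] [-9.00129346  2.92710752 19.17013022] 0.04886337088825751 [ 2.91279660e-04 -3.95897526e-04 -2.44217895e-03 -3.03519283e-04
  1.31846231e-03 -1.29721219e-03 -1.11610209e-05]
the job is handed in; nothing more can be done
None
```

View pics/end.png

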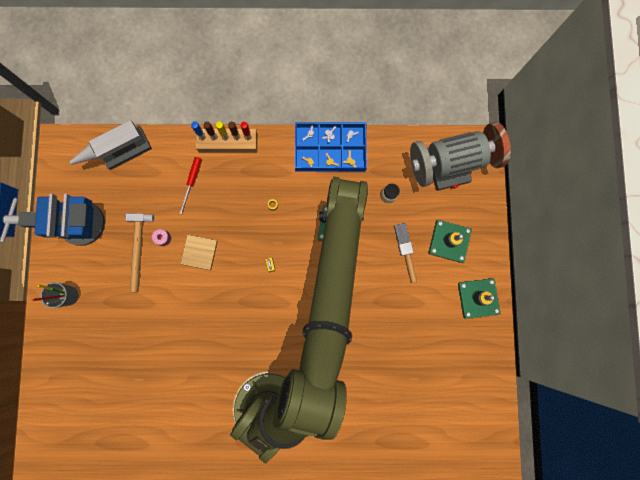

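The collar is on the spindle of the nearest green fixture, keyed over the pin and pressed home. The gripper is still holding it down, and I handed the job in at about 16 s.

**Last checks**
- The tool stopped dead at reported z 0.0539, where home was predicted at 0.054. The push-back was 19 N, the finger gap 49 mm and the arm was at rest.
- The side view shows no brass seat left between the collar and the pedestal, and the spindle tip standing proud of the collar.
- The last top view shows the bush, padlock, jar, hammer, screwdriver and brush where they started.

**What went wrong or disagreed**
- **First grasp:** it missed, and the shut fingers rested on the collar's top with about 14 N. The tool height in the state read about 26 mm lower than the fingertips seen by the camera. I measured that offset, allowed for it and gripped on the second try.
- **Keying:** I made no turning search. The collar went past the pin height with no contact at the angle I brought it in, then met the seat spring, so the keyways were already lined up. I judged that from force, depth and the picture, because the pin and keyways cannot be seen.
- **Side force:** about 9 N of sideways force remains at home, from a small misalignment I left uncorrected. The reported tool tilt stayed under 1°.
- **View:** the arm blocks the top view of the collar, so only the side camera confirmed the final fit.

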